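# Back the feed wheel off one notch

### The arm

A 6-joint arm with a two-finger parallel gripper is mounted at the origin on a cart in front of the work surface, level with it; the furniture and walls round the work are solid. World frame = base frame: x ahead of the robot, y to its left, z up, the work surface at z = 0. Lengths are in m, angles in rad, forces in N, time in s.
With the tool pointing down it reaches from about 0.225 to 0.875 m from the base axis. Payload 3.4 kg.
Tool frame: the origin (TCP) lies between the finger pads; the fingertips stand 14 mm ahead of it and the grasp point (between the pads) lies 5 mm behind it; z points along the fingers, y is the line along which they close (so a half turn about z gives the same grasp; the last joint's range is limited). The gripper opens to 85 mm and grips with 20 to 120 N. Pads are 22 mm wide; open, the fingers measure 114 mm over their backs; the gripper's body (76 mm by 85 mm) begins 54 mm behind the grasp point. The pads swing forward as they close: fully open they stand 13 mm farther back than shut.
Start: joints at [-1.39, 0.276, 1.505, -0, 1.361, -0.121], TCP at [0.171, -0.549, 0.245] pointing down, gripper open.
Joint ranges: [-2.89, 2.89], [-0.75, 2.08], [0.22, 2.7], [-1.18, 4.32], [0.11, 2.71], [-2.7, 2.7]. Speed limits (rad/s): [2.57, 2.57, 3.14, 3.14, 3.14, 3.14].

### API

Orientations are given as a unit quaternion [w, x, y, z].
In Python, from station import manip, eoat, cams, order, finder gives the robot as it stands. Calls block until the motion is done:
- manip.move_to(position, orientation): joint-space move of the TCP to a pose.
- manip.move_straight(position, speed=0.15, rot=None, f_stop=None): straight line of the TCP; rot=None keeps the orientation; speed is the mean speed in m/s. With f_stop (N) it stops when the force on the tool has changed by that much, and returns True; else False.
- manip.movej(angles): joint-space move.
- eoat.grip(opening): finger opening in m; the grip force is fixed at half the most; returns when the fingers have stopped.
- manip.wait(seconds).
- manip.ik(position, orientation): joint angles nearest the present ones, or None.
- cams.grab_frame(name): name is "side" or "top" or "wrist"; returns the picture (400x640x3 uint8, red, green, blue); there is no depth.
- cams.calibration(name): a dict with "K" (3x3 intrinsics, pixels), "dist_coeffs" ([k1, k2, p1, p2, k3] as OpenCV has them; the pictures are not rectified), "rvec" (rotation vector, rad) and "tvec" (3), from world to camera coordinates, as OpenCV has them; the wrist camera has in their place "T_tool_cam" (4x4, takes a point from camera to tool coordinates, whose origin is the TCP and whose axes are the flange's). Camera axes: x right, y down, z forward; pixel columns grow to the right and rows downward; lengths in m; the calibration is good to about 2 mm. A picture is of the moment at which its call begins: read the wrist's pose just before it. calibration takes no time and is no camera call.
A pose or a line that the arm cannot do raises manip.Unreachable and nothing moves.
- order.hand_in(): hands the job in; it is judged then, once.
Trained networks look in the newest picture that a camera, given by its name, has taken for a name from the list of things; names that differ only in an ending like _2 or _b are one class to them, and where a whole thing is asked for, a point or a joint stands for the part that bears it (a point fixed in the world has none). Each returns a list of dicts, best first, with "score" (0 to 1); they miss things now and then, are a little off and sometimes report something else, mostly with a low value. They report only what shows in the picture. A call takes as long as a camera call.
- finder.trace(target, camera): "mask" (400x640 bool, what is visible of it) and "extent" ([centre column, centre row, width, height] in pixels, round what is visible of it).
- finder.pinpoint(target, camera): "position" ([row, column] in pixels: a listed point, or the origin of a listed thing).
Readings, each from a call of its own:
- manip.read_clock(): time.
- manip.read_joints(): joint angles.
- manip.read_joint_vel(): joint speeds.
- manip.read_joint_torque(): joint torques, N m.
- manip.read_ee_pos(): TCP position.
- manip.read_tool_rot(): TCP orientation.
- manip.read_contact_force(): force on the tool from outside, world axes, zero at the start.
- manip.read_wrist_torque(): the same for the moment, N m.
- manip.read_width(): finger opening in m.
- manip.read_gripper_force(): force on a finger pad.
Only numpy, scipy, OpenCV 4.12 (cv2) and the standard library are available. Lean on these libraries where they do the work, as an engineer would, in place of code of your own. Each camera call takes 0.05 s, during which the arm holds its last target. There are 200 camera calls.

### The job

The bench feeder has been wound one notch too far. With a fingertip, push the pawl's red ball lever over so that the pawl lifts out of the ratchet wheel, then push the top spoke of the wheel backward (towards the pawl, away from you) by exactly one notch, a tenth of a turn, and tip the lever back so that the pawl drops fully into that notch and locks. Use light fingertip pushes only and force nothing; do not push the carriage, and leave the loose things round the feeder where they are.

Things in the scene. Friction and masses are not known exactly. Their poses are not given: they have to be found in the camera images.
- ratchet_stand: Feeder stand fixed to the desk: green base plate 10 mm thick, x -80 to +125 mm, y -65 to +135 mm. Origin on the desk under the middle of the wheel's shaft; z up; x points from the wheel to the pawl post (roughly away from the robot), y along the shaft. Grey bearing 18 mm thick at y 0, top 132 mm up.
- ratchet_centre (a point): Centre of the steel ratchet wheel, on the shaft's axis, at stand x 0, y -35 mm, 108 mm above the desk. The wheel is 94 mm over its tips, 14 mm thick, with 10 saw teeth, so one notch is 36 degrees; its top is 155 mm up.
- star_centre (a point): Centre of the star of five thin spokes, on the same shaft, at stand x 0, y +40 mm, 108 mm above the desk. Turns with the ratchet wheel.
- feed_wheel (a joint): Turn of ratchet wheel, shaft and spokes, rad, about 0 at the start. Grows as the wheel turns backward: its top moves along stand +x, towards the pawl. One notch backward is 0.628. With the pawl seated it is blocked after about 0.06 of backward play. Friction only (about 2 to 3 N at a spoke), no spring: it stays where it is left.
- spoke_tip (a point): Centre of the black ball, 13 mm in diameter, at the end of the top spoke of the wheel, 86.5 mm from the shaft's axis; the spoke is a steel rod 8 mm thick. At the start it leans about 18 degrees from upright towards stand -x, 190 mm above the desk; one notch backward brings it about 18 degrees past upright. Moves with the wheel. The next spokes are 72 degrees away.
- pawl_pivot (a point): Pivot of the pawl and its ball lever, between two grey bracket cheeks, at stand x +69, y -35 mm, 128 mm above the desk. The cheeks' tops are 142 mm up.
- pawl (a joint): Swing of the pawl and lever, rad: 0 seated, 0.75 fully lifted at its stop; grows as the ball goes along stand +x. Top-heavy: below about 0.4 it falls to 0 by itself, above it falls to 0.75 and stays; under 1 N moves it. It drops home with the wheel about 0.15 rad short of a notch to 0.04 beyond; further beyond, its nose lands on a tooth tip.
- pawl_ball (a point): Centre of the red ball, 26 mm in diameter, at the top of the pawl's lever, a thin rod 72 mm long from the pivot to the ball's centre. Moves with the lever: at rest it stands at stand x +44, y -35 mm, 195 mm up; lifted at about x +96, y -35 mm, 194 mm up.
- carriage: Aluminium slide 60 x 40 mm with a brass rack and two dark jaws that clamp a copper bar, on a steel rail beside the star, 53 to 84 mm above the desk. The wheel drives it: one notch backward moves it 12.6 mm along the stand's -x. Not to be pushed itself. Origin at the underside of the rack's middle.
- oil_bottle: White oil bottle with red spout, 41 mm across, 112 mm tall, loose, beside the stand. Origin at the centre of its underside. Leave alone.
- cutter_wheel: Spare toothed cutter wheel lying flat, 60 mm across, 10 mm high, loose, beside the stand. Origin at the centre of its underside. Leave alone.
- padlock: Brass padlock lying flat, 50 x 57 x 13 mm, loose. Origin at the centre of its underside. Leave alone.
- screwdriver: Screwdriver with amber handle, 159 mm long, 28 mm wide, loose. Origin under its centre. Leave alone.
- swarf_brush: Flat brush with wooden handle, 188 mm long along its y, 64 mm wide, 15 mm high, loose. Origin under its centre. Leave alone.
- tester: Red and black hand tester, 122 x 136 x 24 mm, loose. Origin under its centre. Leave alone.

How it is judged:
By the outcome, as a careful person would: the job done as asked, in the order asked, and still so for the second after the job is handed in, with the robot touching nothing.
It also fails if it takes over 51 s, if anything falls off the work surface, if the arm or the gripper's body presses on something with over 40 N, if the wrist force passes 120 N, or if a joint passes its speed limit or range.

## Working session

There is one attempt and no reset: what is moved stays moved. The work goes in short steps, each a Python script; the robot and the scene stay as the last script left them, time stands still between calls to the robot, and variables do not carry over. Pictures are saved under pics/ and viewed, at most 10 in all, crops included, and the job is handed in when it is done.

```bash
mkdir -p pics; ls
cat > h.py <<'E'
import numpy as np, cv2
from station import manip, eoat, cams, order, finder
def proj(name, P):
    c=cams.calibration(name)
    return cv2.projectPoints(np.float64(P).reshape(-1,1,3),np.float64(c["rvec"]),np.float64(c["tvec"]),np.float64(c["K"]),np.float64(c["dist_coeffs"]))[0].reshape(-1,2)
def save(name,fn,box=None,scale=1):
    im=cams.grab_frame(name)
    o=im
    if box: o=im[box[1]:box[3],box[0]:box[2]]
    cv2.imwrite('pics/'+fn,cv2.resize(np.ascontiguousarray(o[...,::-1]),None,fx=scale,fy=scale,interpolation=cv2.INTER_CUBIC))
E
python3 - <<'E'
from h import *
for n in ("side","top"):
    save(n,n+"0.png")
    c=cams.calibration(n); R=cv2.Rodrigues(np.float64(c["rvec"]))[0]
    print(n,"cam at",-R.T@np.float64(c["tvec"]),"fwd",R[2])
    for t in ("ratchet_stand","ratchet_centre","star_centre","spoke_tip","pawl_pivot","pawl_ball","carriage"):
        r=finder.pinpoint(t,n); print(t,[(np.round(q["position"],1).tolist(),round(q["score"],2)) for q in r[:2]])
print(manip.read_clock(), manip.read_tool_rot(), manip.read_ee_pos())
a=cv2.imread('pics/side0.png');b=cv2.imread('pics/top0.png')
E
```

```text
pics
side cam at [ 0.32807191 -1.138991    0.93135924] fwd [ 0.13239427  0.81471239 -0.56454891]
ratchet_stand [([253.8, 309.9], 0.65), ([220.3, 314.1], 0.41)]
ratchet_centre [([235.6, 315.5], 0.92), ([178.0, 297.9], 0.55)]
star_centre [([220.6, 317.6], 0.77)]
spoke_tip [([196.1, 306.2], 0.76)]
pawl_pivot [([229.5, 333.8], 0.86), ([360.4, 352.0], 0.43)]
pawl_ball [([212.3, 328.6], 0.42), ([195.5, 307.8], 0.25)]
carriage [([226.3, 318.5], 0.41)]
top cam at [ 0.41835334 -0.01641732  1.59308582] fwd [ 0.05421193  0.02386194 -0.9982443 ]
ratchet_stand [([207.7, 340.3], 0.95)]
ratchet_centre [([209.3, 352.4], 0.67)]
star_centre [([207.4, 331.9], 0.9), ([217.9, 368.5], 0.56)]
spoke_tip [([212.0, 332.9], 0.83)]
pawl_pivot [([194.8, 355.4], 0.9), ([200.4, 355.0], 0.17)]
pawl_ball [([198.1, 355.8], 0.47)]
carriage [([200.8, 323.8], 0.68), ([208.1, 337.4], 0.51)]
0.8 [3.73842102e-05 9.88639969e-01 1.50303062e-01 1.11357820e-05] [ 0.17090039 -0.54902951  0.24533458]
```

Run:
```python
import cv2
a=cv2.imread('pics/side0.png')[140:300,230:410];b=cv2.imread('pics/top0.png')[130:290,260:440]
cv2.imwrite('pics/s1.png',cv2.resize(a,None,fx=4,fy=3.7,interpolation=2)[:600])
cv2.imwrite('pics/t1.png',cv2.resize(b,None,fx=4,fy=3.7,interpolation=2)[:600])
```

```text
(no output)
```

View pics/s1.png

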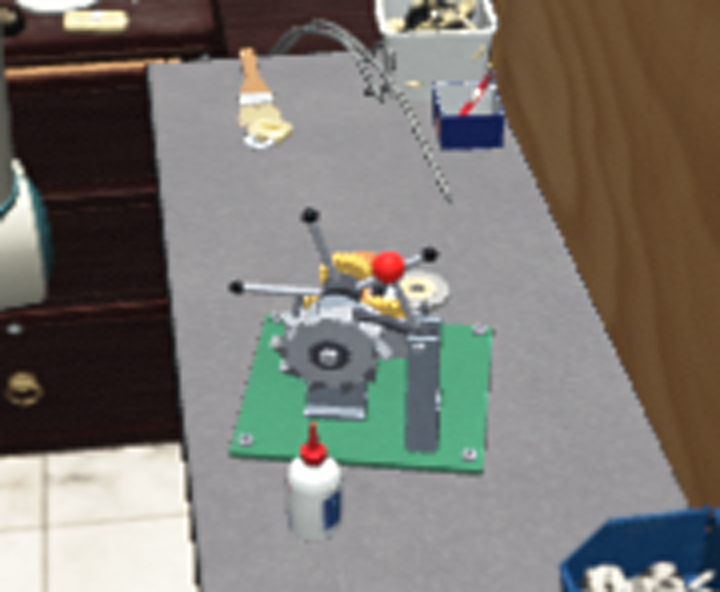

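View pics/t1.png

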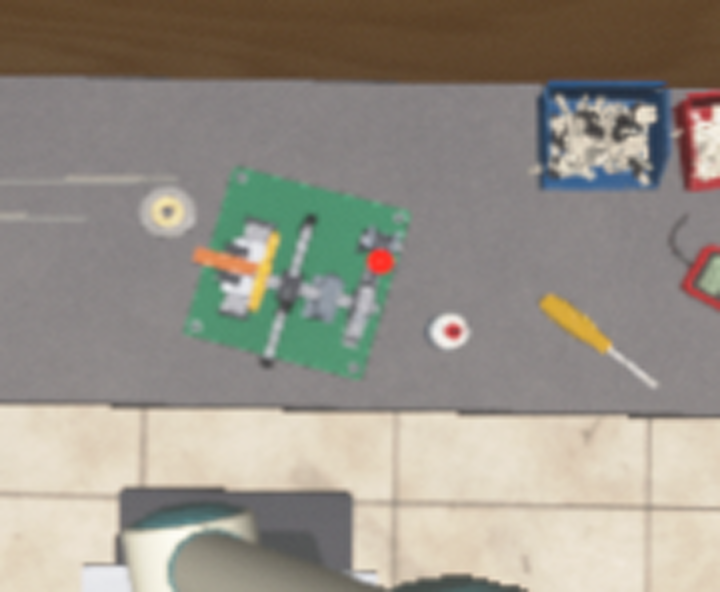

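Run:
```python
from h import *
from scipy.optimize import least_squares
top=[((0,0,0),340.3,207.7),((0,40,108),331.9,207.4),((-26.7,40,190.3),332.9,212.0),((69,-35,128),355.4,194.8),((44,-35,195),355,200.8),((0,-35,108),352.4,209.3),
((125,135,10),320,174.6),((125,-65,10),362.75,186.8),((-80,-65,10),350.75,232.7),((-80,135,10),307,220.3)]
side=[((0,-35,108),315.5,235.6),((0,40,108),317.6,220.6),((-26.7,40,190.3),307.3,198),((69,-35,128),333.8,229.5),((44,-35,195),327,212.2)]
def w(p,S):
    c,s=np.cos(p[2]),np.sin(p[2]); S=np.array(S)/1000.
    return np.c_[p[0]+c*S[:,0]-s*S[:,1], p[1]+s*S[:,0]+c*S[:,1], S[:,2]]
def res(p,full=False):
    r=[]
    for n,L in (("top",top),("side",side)):
        r.append(proj(n,w(p,[l[0] for l in L]))-np.array([l[1:] for l in L]))
    return r if full else np.concatenate(r).ravel()
for a in (0,-.3):
    f=least_squares(res,[.45,0,a],loss='soft_l1',f_scale=.7); print(f.x,f.cost)
for r in res(f.x,True): print(np.round(r,1))
np.save('stand.npy',f.x)
print(w(f.x,[(0,40,108),(-26.7,40,190.3),(44,-35,195),(69,-35,128)]))
```

```text
[ 0.4676458  -0.09798981 -0.24716569] 11.977640994870523
[ 0.4676458  -0.09798981 -0.2471656 ] 11.977640994829878
[[ 1.1  2.5]
 [ 1.4 -0.6]
 [-0.8  0.7]
 [ 0.7  0.1]
 [ 1.  -0.8]
 [-1.2  2.4]
 [-1.  -0.5]
 [ 0.9 -0.6]
 [ 0.6 -0.5]
 [-0.6 -0.5]]
[[-2.6 -2. ]
 [-2.1 -1.4]
 [-0.3 -0.1]
 [ 1.4  0.5]
 [ 0.4 -0.3]]
[[ 0.47743207 -0.05920542  0.108     ]
 [ 0.45154349 -0.05267309  0.1903    ]
 [ 0.50174565 -0.14269105  0.195     ]
 [ 0.52598589 -0.14880746  0.128     ]]
```

```bash
cat >> h.py <<'E'
from scipy.spatial.transform import Rotation as Rn
S=np.load('stand.npy')
def q(phi): return [0,np.cos(phi/2),np.sin(phi/2),0]
def w(p,P):
    c,s=np.cos(p[2]),np.sin(p[2]); P=np.atleast_2d(P)/1000.
    return np.c_[p[0]+c*P[:,0]-s*P[:,1], p[1]+s*P[:,0]+c*P[:,1], P[:,2]]
def W(x,y,z): return w(S,(x,y,z))[0]
def wristcam():
    p=np.float64(manip.read_ee_pos()); o=np.float64(manip.read_tool_rot())
    T=np.eye(4); T[:3,:3]=Rn.from_quat([o[1],o[2],o[3],o[0]]).as_matrix(); T[:3,3]=p
    c=cams.calibration("wrist"); M=np.linalg.inv(T@np.float64(c["T_tool_cam"]))
    return M,np.float64(c["K"]),np.float64(c["dist_coeffs"])
def wproj(M,P):
    return cv2.projectPoints(np.float64(P).reshape(-1,1,3),cv2.Rodrigues(M[0][:3,:3])[0],M[0][:3,3],M[1],M[2])[0].reshape(-1,2)
E
python3 - <<'E'
from h import *
print(np.round(cams.calibration("wrist")["T_tool_cam"],3).tolist(), cams.calibration("wrist")["K"])
eoat.grip(0.0)
manip.move_to([0.40,-0.13,0.40],q(S[2]))
M=wristcam(); save("wrist","w0.png")
print(manip.read_clock(),np.linalg.inv(M[0])[:3,3])
for t,P in (("star_centre",(0,40,108)),("spoke_tip",(-26.7,40,190.3)),("pawl_ball",(44,-35,195)),("pawl_pivot",(69,-35,128)),("ratchet_centre",(0,-35,108)),("ratchet_stand",(0,0,0)),("carriage",(0,0,0))):
    r=finder.pinpoint(t,"wrist"); print(t,[(np.round(k["position"][::-1],1).tolist(),round(k["score"],2)) for k in r[:2]],"pred",np.round(wproj(M,W(*P)),1))
E
```

```text
[[-0.001, -0.954, -0.299, 0.076], [1.0, -0.001, 0.0, -0.0], [-0.0, -0.299, 0.954, -0.129], [0.0, 0.0, 0.0, 1.0]] [[343.92719743   0.         318.37964706]
 [  0.         343.92719743 197.23453413]
 [  0.           0.           1.        ]]
3.4417 [ 0.4741448  -0.14910097  0.5282603 ]
star_centre [([240.8, 106.4], 0.85), ([0.1, 187.8], 0.5)] pred [[244.2 106.4]]
spoke_tip [([226.3, 137.5], 0.61)] pred [[228.6 138.3]]
pawl_ball [([302.4, 62.5], 0.68)] pred [[303.9  60.9]]
pawl_pivot [([300.6, 43.0], 0.89)] pred [[306.1  41.3]]
ratchet_centre [([302.7, 110.3], 0.79)] pred [[307.3 106.1]]
ratchet_stand [([282.5, 104.8], 0.69)] pred [[286.  102.8]]
carriage [([227.5, 96.0], 0.72)] pred [[286.  102.8]]
```

View pics/w0.png

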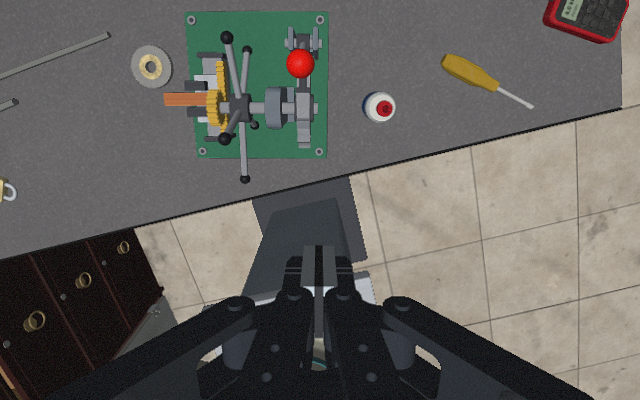

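Run:
```python
from h import *
from scipy.optimize import least_squares
M=wristcam()
L=[((0,40,108),240.8,106.4),((-26.7,40,190.3),225.3,138.2),((44,-35,195),300.5,63.3),((69,-35,128),301.5,43),((0,-35,108),302.7,110.3),
((125,135,10),186,12.5),((125,-65,10),328.5,12.5),((-80,-65,10),327.5,158),((-80,135,10),195,158)]
f=lambda p:(wproj(M,w(p,[l[0] for l in L]))-np.array([l[1:] for l in L])).ravel()
r=least_squares(f,S,loss='soft_l1',f_scale=1); print(S,r.x);print(np.round(f(r.x).reshape(-1,2),1))
np.save('stand.npy',r.x)
for n in("top","side"): print(n,np.round(proj(n,w(r.x,[(-26.7,40,190.3),(44,-35,195)])),1))
print(manip.read_width(),manip.read_clock())
```

```text
[ 0.4676458  -0.09798981 -0.2471656 ] [ 0.46697169 -0.09335765 -0.25684662]
[[ 0.2  1.2]
 [-0.8  1.5]
 [-0.4  0. ]
 [ 1.6  0.4]
 [ 1.3 -2.3]
 [-3.  -1.6]
 [ 0.1 -1.6]
 [-1.1  0.7]
 [ 1.  -0.2]]
top [[330.8 212.8]
 [354.9 200.2]]
side [[306.8 197. ]
 [326.8 211.1]]
0.0001797474172987993 3.7917
```

Run:
```python
from h import *
Q=q(S[2])
manip.move_to(W(-5,-35,260),Q)
manip.move_straight(W(-5,-35,202),speed=.12)
print(manip.read_contact_force())
print(manip.move_straight(W(62,-35,202),speed=.05,f_stop=5), manip.read_contact_force(), manip.read_clock())
save("side","s2.png",(250,150,390,270),5)
manip.move_straight(W(45,-35,202),speed=.1)
manip.move_straight(W(45,-35,275),speed=.2)
manip.move_to(W(-75,40,275),Q)
save("side","s3.png",(250,150,390,270),5)
for n in("side",):
    r=finder.pinpoint("pawl_ball",n); print([(np.round(k["position"][::-1],1).tolist(),round(k["score"],2)) for k in r[:2]],"lifted pred",proj(n,W(96,-35,194)),"rest",proj(n,W(44,-35,195)))
print(manip.read_clock())
```

```text
[-0.55239333  0.13400992 -0.50508955]
False [ 0.45490436  0.04034927 -0.03168098] 6.5667
[([345.3, 213.8], 0.62), ([318.3, 221.7], 0.47)] lifted pred [[344.04630579 212.4909596 ]] rest [[326.75326371 211.0922258 ]]
8.175
```

View pics/s3.png

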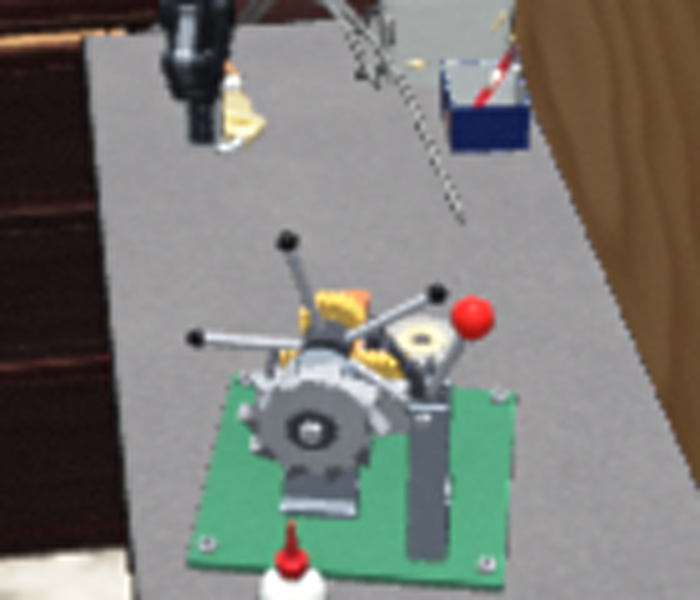

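Run:
```python
from h import *
print("tip pix pred (11/14mm)",np.round(proj("side",[W(-75,40,261)])[0],1), "seen ~290.6,178")
manip.move_straight(W(-75,40,192),speed=.12)
c=manip.move_straight(W(-25,40,192),speed=.03,f_stop=1.5)
d=(np.array(manip.read_ee_pos())-W(0,40,192)); x=d[:2]@[np.cos(S[2]),np.sin(S[2])]
print(c,"contact tcp stand x mm",x*1000,manip.read_contact_force(),manip.read_clock())
save("side","s4.png",(270,165,370,250),6)
for n in("side",):
    r=finder.pinpoint("spoke_tip",n); print([(np.round(k["position"][::-1],1).tolist(),round(k["score"],2)) for k in r[:2]])
```

```text
tip pix pred (11/14mm) [290.9 177. ] seen ~290.6,178
True contact tcp stand x mm -41.4698869430823 [ 0.519028   -0.49885936  0.85425947] 10.1
[([308.7, 196.8], 0.6), ([348.1, 213.5], 0.48)]
```

Run:
```python
from h import *
c=manip.move_straight(W(1,40,192),speed=.04,f_stop=7)
print(c,manip.read_contact_force(),manip.read_ee_pos()-W(1,40,192),manip.read_clock())
manip.move_straight(W(-12,40,192),speed=.1)
manip.move_straight(W(-12,40,262),speed=.2)
manip.move_to(W(-76,-10,380),q(S[2]))
M=wristcam(); save("wrist","w1.png",(150,0,390,180),3.3)
for t in("spoke_tip","star_centre","pawl_ball"):
    r=finder.pinpoint(t,"wrist"); print(t,[(np.round(k["position"][::-1],1).tolist(),round(k["score"],2)) for k in r[:2]])
for a in (-18,10,14,18,22):
    t=np.radians(a);print(a,np.round(wproj(M,W(86.5*np.sin(t),40,108+86.5*np.cos(t))),1))
print("other",np.round(wproj(M,[W(86.5*np.sin(t),40,108+86.5*np.cos(t)) for t in np.radians([14-72,18-72,14+72,18+72])]),1))
print("ball",wproj(M,[W(96,-35,194)]),manip.read_clock())
```

```text
False [-1.02900597  0.37593022 -0.34717796] [2.95361461e-05 5.28015912e-06 5.19961625e-05] 11.4333
spoke_tip [([262.4, 67.4], 0.96)]
star_centre [([277.9, 90.3], 0.7)]
pawl_ball []
-18 [[263.6 120.6]]
10 [[260.9  71.8]]
14 [[260.8  64.6]]
18 [[260.9  57.6]]
22 [[260.9  50.9]]
other [[271.  162.9]
 [270.3 160.7]
 [270.2   2.9]
 [271.    4. ]]
ball [[350.06559515 -34.41219297]] 13.0417
```

View pics/w1.png

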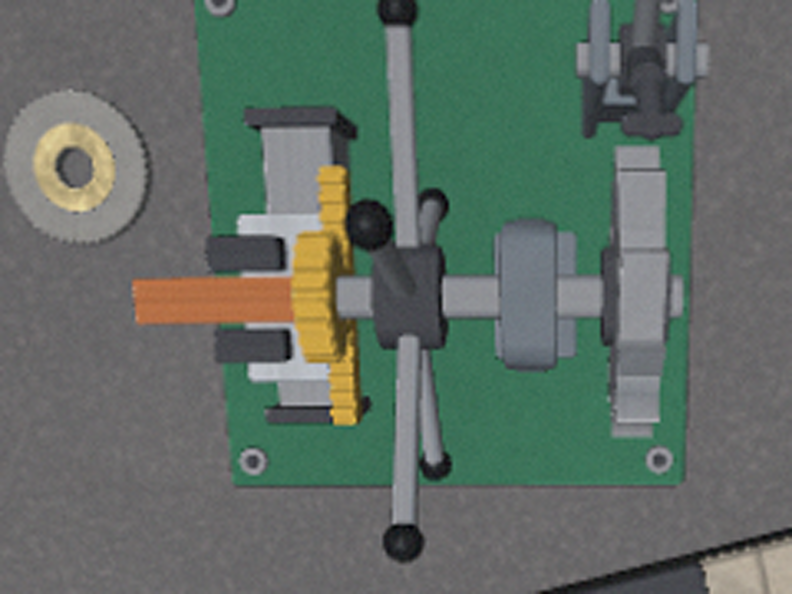

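Run:
```python
from h import *
Q=q(S[2])
manip.move_to(W(-12,40,262),Q)
manip.move_straight(W(-12,40,192),speed=.12)
c=manip.move_straight(W(6.5,40,192),speed=.03,f_stop=7)
print(c,manip.read_contact_force(),manip.read_clock())
manip.move_straight(W(-12,40,192),speed=.1)
manip.move_straight(W(-12,40,262),speed=.2)
manip.move_to(W(-76,-10,380),Q)
M=wristcam(); save("wrist","w2.png",(150,0,390,180),3.3)
r=finder.pinpoint("spoke_tip","wrist"); print([(np.round(k["position"][::-1],1).tolist(),round(k["score"],2)) for k in r[:2]])
for a in (12,16,18,20):
    print(a,np.round(wproj(M,[W(86.5*np.sin(t),40,108+86.5*np.cos(t)) for t in np.radians([a,a-72,a+72])]),1).tolist())
print(manip.read_clock())
```

```text
False [-0.80632103  1.5583525  -0.93104032] 15.1667
[([264.1, 63.2], 0.73)]
12 [[260.9, 68.2], [271.4, 163.9], [269.8, 2.4]]
16 [[260.8, 61.1], [270.7, 161.9], [270.6, 3.4]]
18 [[260.8, 57.6], [270.3, 160.7], [271.0, 4.0]]
20 [[260.9, 54.2], [269.9, 159.4], [271.3, 4.7]]
16.725
```

View pics/w2.png

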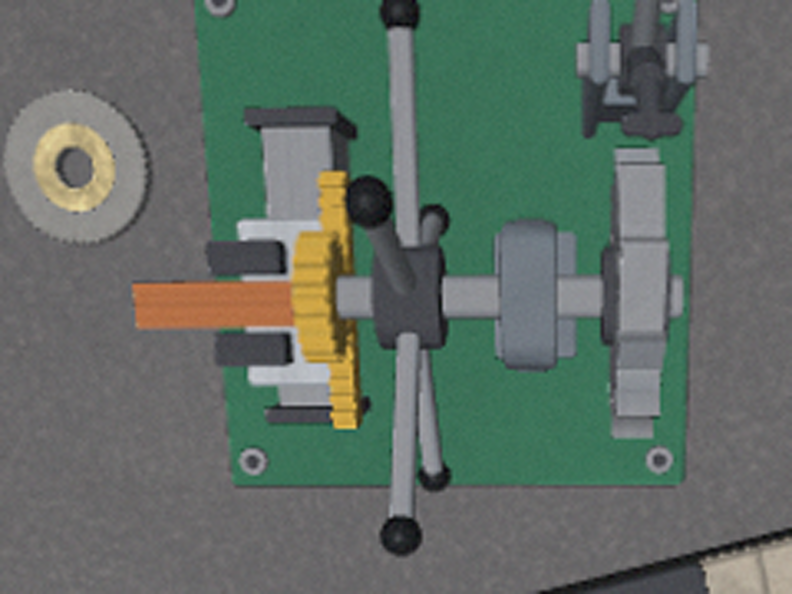

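The top spoke's ball is at crop (369,202), which is about 16° past upright. That leaves the wheel roughly 0.03 rad short of a notch, inside the drop-in window, so I'll tip the lever back now.

Run:
```python
from h import *
Q=q(S[2])
manip.move_to(W(40,-35,320),Q)
manip.move_to(W(138,-35,290),Q)
manip.move_straight(W(138,-35,202),speed=.12)
c=manip.move_straight(W(84,-35,202),speed=.05,f_stop=5)
print(c,manip.read_contact_force(),manip.read_clock())
manip.move_straight(W(100,-35,202),speed=.1)
manip.move_straight(W(100,-35,290),speed=.2)
manip.move_to(W(-76,-30,380),Q)
M=wristcam(); im=cams.grab_frame("wrist"); 
r=finder.pinpoint("pawl_ball","wrist"); print([(np.round(k["position"][::-1],1).tolist(),round(k["score"],2)) for k in r[:2]],"seated pred",wproj(M,[W(44,-35,195)]))
r=finder.pinpoint("spoke_tip","wrist"); print([(np.round(k["position"][::-1],1).tolist(),round(k["score"],2)) for k in r[:2]])
for a in (12,16,18,20): print(a,np.round(wproj(M,[W(86.5*np.sin(t),40,108+86.5*np.cos(t)) for t in np.radians([a,a-72,a+72])]),1).tolist())
for a in (0,.08,.2,.4): print("pawl",a,wproj(M,[W(69+72*np.sin(a-.357),-35,128+72*np.cos(a-.357))]))
s=cams.grab_frame("side")
A=cv2.resize(im[0:180,150:390],(800,600),interpolation=2); B=cv2.resize(s[180:255,290:360],None,fx=5,fy=5,interpolation=2)
cv2.imwrite('pics/f_w.png',A[...,::-1]); cv2.imwrite('pics/f_s.png',B[...,::-1]); print(manip.read_clock())
```

```text
False [1.00871763 0.90953302 0.04053916] 19.925
[([326.7, 33.9], 0.56), ([240.0, 91.2], 0.56)] seated pred [[324.37923731  36.40809626]]
[([237.7, 63.3], 0.66)]
12 [[237.6, 69.6], [252.2, 164.8], [250.1, 4.0]]
16 [[237.6, 62.6], [251.2, 162.8], [251.2, 4.9]]
18 [[237.6, 59.1], [250.6, 161.6], [251.7, 5.5]]
20 [[237.6, 55.7], [250.1, 160.3], [252.2, 6.2]]
pawl 0 [[324.38767905  36.53431368]]
pawl 0.08 [[324.44884481  29.1127495 ]]
pawl 0.2 [[324.52618791  17.58997782]]
pawl 0.4 [[324.61039265  -1.9816084 ]]
21.8333
```

View pics/f_w.png

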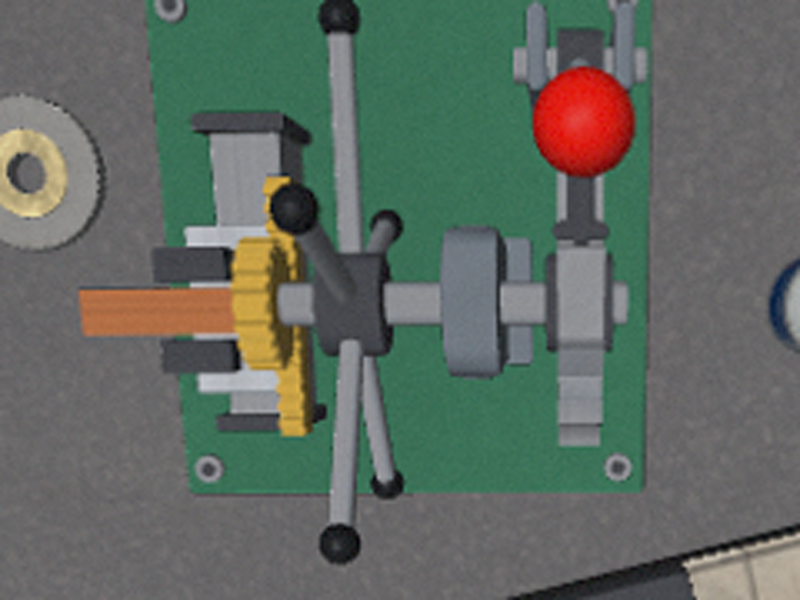

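View pics/f_s.png

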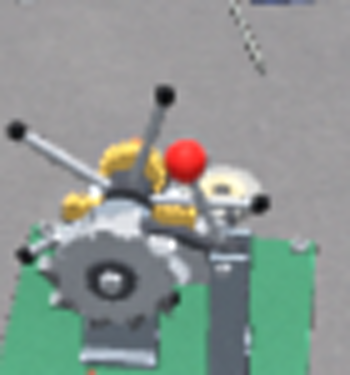

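The red ball sits at wrist pixel (325,36.6), which matches the predicted seated position. In the side view it is back at its starting pixel (327,212). The spoke is about 16–17° past upright, and the arm is clear of everything.

```bash
python3 -c "
from h import *
print(order.hand_in(), manip.read_clock())"
```

```text
the job is handed in; nothing more can be done
the job is handed in; nothing more can be done
```

I lifted the pawl, turned the wheel back one notch (about 34° of the 36° by camera, so within the pawl's drop-in range), and tipped the lever back; the camera shows the pawl fully seated, and I handed the job in at about 22 s with the arm clear.

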